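# Hold the reading lens over a seated coupon

## Task

Seat the loose brass coupon flat and square, fully down in the rectangular pocket of the lens viewer, and let go of it while the blue spring-return lens carriage is still home. Then pull the carriage toward you by its black post until its yellow pointer stands over the middle of the red index clip on the scale, and hold it there: the program finishes with the gripper still holding the post against the spring. Leave the loupe, the knobbed weight, the pen and the red-capped tube where they stand.

Things in the scene. Friction and masses are not known exactly. Their poses are not given: they have to be found in the camera images.
- coupon: Loose brass block, 60 x 36 x 16 mm (x, y, z), 0.2 kg, with three small dark dots on top. Origin: centre of its underside; x along the 60 mm length, z up. Either way round fits the pocket.
- viewer: Fixed lens viewer on the bench: grey base plate 190 x 180 x 8 mm (its x from -75 to +115 mm, its y from -105 to +75 mm). Origin on the bench under the plate; x points away from the robot (turned by up to 0.3 rad about z), y left. A dark nest block 86 x 62 mm, centred at x 0, y 35 mm, has its top (pocket rim) 20 mm above the bench. The guide rails (tops at 16 mm, end stops to 22 mm) run along x at y -45 mm, the white scale bar (20 mm wide, top at 24 mm) at y -88 mm.
- pocket_floor (a point): Centre of the pocket's floor, 14 mm above the bench; its axes are those of the viewer. The pocket is 63 x 39 mm (long side along the viewer's x), 6 mm deep, with a 1.5 mm chamfer round the mouth; a seated coupon has its origin here and stands 10 mm above the rim.
- pull_post (a point): Black upright post on the blue carriage, the handle: 16 mm diameter, 44 mm tall, foot flange 22 mm wide in its lowest 4 to 7 mm. Origin: centre of its underside, 36 mm above the bench, so its top is 80 mm above the bench; axes as the viewer's. The blue carriage block under it is 56 x 44 mm, its top 36 mm above the bench.
- lens (a point): Centre of the lens on the carriage, 40 mm above the bench; ring 34 mm wide, from 36 to 44 mm above the bench. Its arm (12 mm wide, top 41.5 mm above the bench) comes from the carriage beside the post, which stands 80 mm to the viewer's -y. Pulled out, the lens passes 6 mm above a seated coupon.
- carriage (a joint): Slide of the blue carriage in m: 0 = home (spring holds it there), grows as it is pulled along the viewer's -x, toward the robot, to the stop at 0.1. The spring always pulls it home: about 4 N at home, plus 0.9 N for each 10 mm (13 N at the stop). It returns when let go. At home the post stands at x 73 mm, y -45 mm of the viewer.
- pointer_tip (a point): Tip of the yellow pointer (4 mm wide) on the carriage, 28 mm above the bench over the scale bar; moves with the carriage. It lies 24.5 mm nearer to the robot (viewer's -x) than the post's axis.
- index_clip: Red clip, fixed on the white scale bar, 8 mm wide along the viewer's x, 23 mm across. Origin: its centre, on the bar's top 24 mm above the bench; axes as the viewer's. The mark is met when the pointer tip's x equals the clip's x in the viewer's frame, within the clip's width. It calls for 0.045 to 0.085 m of pull.
- loupe: A bystander: black loupe, 39 mm wide, 32 mm tall. Origin at its underside.
- weight: A bystander: brass-coloured knobbed weight, 30 mm wide, 26 mm tall. Origin at its underside.
- pen: A bystander: white and red marker pen lying down, 135 mm long, 17 mm thick. Origin at its underside.
- tube: A bystander: white tube with a red cap, standing, 24 mm wide, 60 mm tall. Origin at its underside. To its right stands the tall fixed hardness tester (world y below -0.37, x beyond 0.53): draw the arm in when swinging past it. Behind the bench work, beyond x 0.65, stands the fixed tape tester (y -0.1 to 0.45).

How it is judged:
On the way:
1. the coupon lies seated in the pocket, let go, with the carriage still home (z of coupon in the frame of pocket_floor between -0.002 and 0.002 m and horizontal distance between coupon and pocket_floor below 0.004 m and angle between coupon's own z axis and vertical below 0.05 rad and angle between the x axis of coupon and the x axis of viewer, either way round below 0.1 rad and contact force between the fingers and coupon below 0.1 N and value of joint carriage below 0.005 m), for 0.3 s.
At the end, for the whole second after the job is handed in: Coupon untouched in the pocket: within 2 mm of the floor, 4 mm of centre, tilt under 0.05 rad, square within 0.1 rad. Pointer tip within 4 mm of the clip's centre line, at rest (under 10 mm/s), fingers pressing the carriage's post with over 1 N (z of coupon in the frame of pocket_floor between -0.002 and 0.002 m and horizontal distance between coupon and pocket_floor below 0.004 m and angle between coupon's own z axis and vertical below 0.05 rad and angle between the x axis of coupon and the x axis of viewer, either way round below 0.1 rad and contact force between the fingers and coupon below 0.1 N and x of pointer_tip in the frame of index_clip between -0.004 and 0.004 m and velocity of joint carriage between -0.01 and 0.01 m/s and contact force between the fingers and carriage above 1 N); the arm keeps its last pose, push and grip.
It fails at once if a bystander (loupe, weight, pen or tube) is shifted by more than 15 mm (distance of any of loupe, weight, pen, tube from where it was at the start of the episode above 0.015 m).
It also fails if it takes over 58 s, if anything falls off the work surface, if the arm or the gripper's body presses on something with over 40 N, if the wrist force passes 120 N, or if a joint passes its speed limit or range.

## Robot

A 6-joint arm with a two-finger parallel gripper is mounted at the origin on a cart in front of the work surface, level with it; the furniture and walls round the work are solid. World frame = base frame: x ahead of the robot, y to its left, z up, the work surface at z = 0. Lengths are in m, angles in rad, forces in N, time in s.
With the tool pointing down it reaches from about 0.25 to 0.775 m from the base axis. Payload 4 kg.
Tool frame: the origin (TCP) lies at the very end of the fingers, on their centre line; the grasp point (between the pads) lies tcp_to_grasp behind it (tcp_to_grasp is the distance from the TCP to the grasp point, in m); z points along the fingers, y is the direction in which the jaws open and shut (so a half turn about z gives the same grasp; the last joint's range is limited). The gripper opens to 94 mm and grips with 3 to 60 N. Pads are 16 mm wide; open, the fingers measure 119 mm over their backs; the gripper's body (75 mm by 177 mm) begins 78 mm behind the grasp point.
Start: joints at [0.998, 0.087, 1.371, -0, 1.684, -0.103], TCP at [0.249, 0.49, 0.206] pointing down, gripper open.
Joint ranges: [-3.1, 3.1], [-0.76, 2.03], [0.27, 2.55], [-1.08, 4.22], [0.17, 2.65], [-2.57, 2.57]. Speed limits (rad/s): [2.79, 2.79, 3.14, 3.14, 3.14, 3.14].

## Interface

Orientations are given as [roll, pitch, yaw] about the fixed x, y, z axes, in that order (R = Rz(yaw) Ry(pitch) Rx(roll)).
In Python, from bench import * gives the robot as it stands.
- The arm moves only by the tool play_rows, never from a script. Its argument "rows" is a list of rows, each a list of 3 entries, a list of its own where there are three numbers: the finger opening in cm, from 0 to 9.4, then the shift along the world's x, y, z in cm, then the turn, a rotation vector about the world's x, y, z in rad. A call has 1 to 8 rows; each row is the pose to reach, as a shift and turn from the pose commanded when the call began; what a row does not reach only later rows make up. A row lasts 1/12 s, in which the tool goes at most 41.7 mm and 7.16 degrees, less where a joint would pass 70% of its speed; a pose out of reach is approached as far as the arm can. A call with a gripper value outside its range is refused whole. The fingers move at their own pace and stop on an object; the grip force is fixed at half the most. Time passes only in rows, so rows that repeat a pose let the fingers close. It gives the time, the measured TCP pose, the force and the opening at its end, in the units of the state.
- get_obs(): the state, without advancing time (a new reading comes with each control period).
- snapshot(name): name is "scene" or "top"; returns a dict with "pixels" (400x640x3 uint8, red, green, blue), "fx", "fy", "cx", "cy" (pixels), "dist_coeffs" ([k1, k2, p1, p2, k3] as OpenCV has them; the pictures are not rectified), "rvec" (rotation vector, rad) and "tvec" (3), from world to camera coordinates, as OpenCV has them. Camera axes: x right, y down, z forward; pixel columns grow to the right and rows downward; lengths in m; the calibration is good to about 2 mm. A picture is of the moment at which its call begins. There is no depth.
- close_job(): hands the job in, once; it reports no verdict.
Trained networks look in the newest picture that a camera, given by its name, has taken for a name from the list of things; names that differ only in an ending like _2 or _b are one class to them, and where a whole thing is asked for, a point or a joint stands for the part that bears it (a point fixed in the world has none). Each returns a list of dicts, best first, with "confidence" (0 to 1); they miss things now and then, are a little off and sometimes report something else, mostly with a low value. They report only what shows in the picture. A call takes as long as a camera call.
- silhouettes(camera, label): "mask" (400x640 bool, what is visible of it) and "point" ([row, column] in pixels, amid what is visible of it).
The state is a dict: "time": time; "joint_positions": joint angles; "qvel": joint speeds; "joint_torque": joint torques, N m; "tool_pos": TCP position; "ee_rot": TCP orientation; "wrist_force": force on the tool from outside, world axes, zero at the start; "wrist_torque": the same for the moment, N m; "width": finger opening in m.
Only numpy, scipy, OpenCV 4.12 (cv2) and the standard library are available. Lean on these libraries where they do the work, as an engineer would, in place of code of your own. Each camera call takes 0.05 s, during which the arm holds its last target. There are 200 camera calls.

## Working session

There is one attempt and no reset: what is moved stays moved. The work goes in short steps, Python scripts to look and compute and a tool call to move; the robot and the scene stay as the last step left them, time stands still between calls to the robot, and variables do not carry over. Pictures are saved under pics/ and viewed, about 8 in all and at most 12, crops included, and the job is handed in when it is done.

Besides the shell and the picture viewer there is one more tool, called after "Request:" as name(argument=value, ...), one argument or row to a line, values as JSON. play_rows: Moves the arm, as the interface text tells. Its arguments: {"type":"object","properties":{"rows":{"type":"array"}},"required":["rows"]}

```bash
ls; mkdir -p pics
cat > h.py <<'E'
from bench import *
import numpy as np, cv2
def snap(n,f=None):
    s=snapshot(n)
    if f: cv2.imwrite('pics/'+f,cv2.cvtColor(np.asarray(s['pixels']),cv2.COLOR_RGB2BGR))
    s['K']=np.array([[s['fx'],0,s['cx']],[0,s['fy'],s['cy']],[0,0,1.]]);s['D']=np.array(s['dist_coeffs'],float)
    return s
def ray(s,uv,z):
    """pixel (col,row) -> world at height z"""
    p=cv2.undistortPoints(np.array(uv,float).reshape(-1,1,2),s['K'],s['D']).reshape(-1,2)
    R=cv2.Rodrigues(np.array(s['rvec'],float))[0];t=np.array(s['tvec'],float).ravel()
    c=-R.T@t;d=np.c_[p,np.ones(len(p))]@R
    return c+d*((z-c[2])/d[:,2])[:,None]
def proj(s,X):
    return cv2.projectPoints(np.array(X,float).reshape(-1,3),np.array(s['rvec'],float),np.array(s['tvec'],float),s['K'],s['D'])[0].reshape(-1,2)
E
python3 - <<'E'
from h import *
print(get_obs()); 
import bench; print([n for n in dir(bench) if n[0]!='_'])
for c in ('top','scene'):
    s=snap(c,c+'0.png'); R=cv2.Rodrigues(np.array(s['rvec']))[0]; print(c,-R.T@np.array(s['tvec']).ravel(),s['fx'])
    for l in ('coupon','viewer','pull_post','lens','carriage','pointer_tip','index_clip','loupe','weight','pen','tube'):
        try:
            r=silhouettes(c,l); print(l,[(round(float(a['confidence']),2),a['point'],int(a['mask'].sum())) for a in r[:2]])
        except Exception as e: print(l,e)
E
```

```text
pics
{'time': 0.0, 'joint_positions': array([ 9.97891773e-01,  8.78999974e-02,  1.37224121e+00, -2.49906786e-05,
        1.68355661e+00, -1.03106811e-01]), 'qvel': array([-0.00220457,  0.0017402 ,  0.00075299,  0.00060256,  0.00013783,
       -0.00096658]), 'joint_torque': array([ 4.70245013e-04, -3.40185320e+01, -3.02423716e+01,  7.16992049e-02,
        3.33896151e-02, -1.97139866e-04]), 'tool_pos': array([0.24871124, 0.48995206, 0.20434083]), 'ee_rot': array([-3.13949611e+00, -1.91966184e-04,  2.67179192e+00]), 'wrist_force': array([-0.32548653, -0.52599613, -0.24655014]), 'wrist_torque': array([-0.03710634,  0.00303468, -0.0745756 ]), 'width': 0.09386630109287177}
['IKError', 'close_job', 'get_obs', 'silhouettes', 'snapshot', 'tcp_to_grasp']
top [ 0.43344156 -0.00137314  1.1697128 ] 395.58542092821494
coupon [(0.75, [230.6, 263.0], 253)]
viewer [(0.78, [212.2, 347.8], 3870)]
pull_post [(0.83, [197.8, 354.2], 468)]
lens [(0.87, [198.1, 351.9], 475)]
carriage [(0.77, [198.3, 350.6], 506)]
pointer_tip [(0.57, [196.1, 352.0], 381)]
index_clip []
loupe []
weight []
pen [(0.76, [228.6, 434.9], 235)]
tube [(0.7, [215.5, 346.5], 3902)]
scene [-0.03114042 -0.71289741  0.54001302] 383.79676671996145
coupon [(0.61, [200.9, 274.3], 191)]
viewer [(0.84, [236.4, 335.8], 3091)]
pull_post [(0.57, [224.5, 357.3], 538)]
lens [(0.68, [221.6, 356.9], 579)]
carriage [(0.61, [220.6, 357.9], 541)]
pointer_tip [(0.78, [226.6, 355.6], 537)]
index_clip []
loupe [(0.68, [181.9, 302.3], 160)]
weight [(0.53, [180.8, 263.4], 65)]
pen []
tube []
```

```bash
python3 - <<'E'
import cv2
a=cv2.imread('pics/top0.png')[120:280,230:450]
cv2.imwrite('pics/top0c.png',cv2.resize(a,(800,582),interpolation=cv2.INTER_CUBIC))
E
python3 - <<'E'
from h import *; print(tcp_to_grasp)
E
```

```text
0.0188
```

View pics/top0.png

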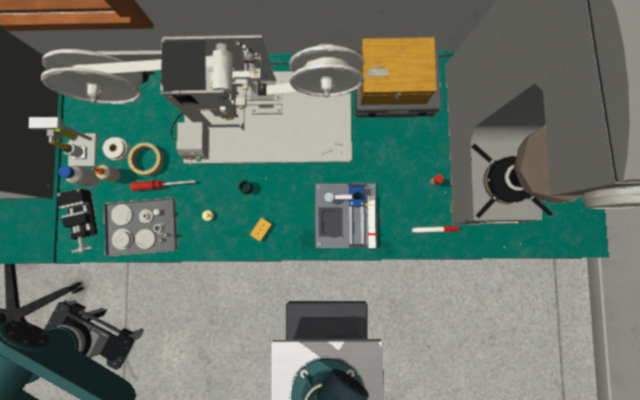

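View pics/top0c.png

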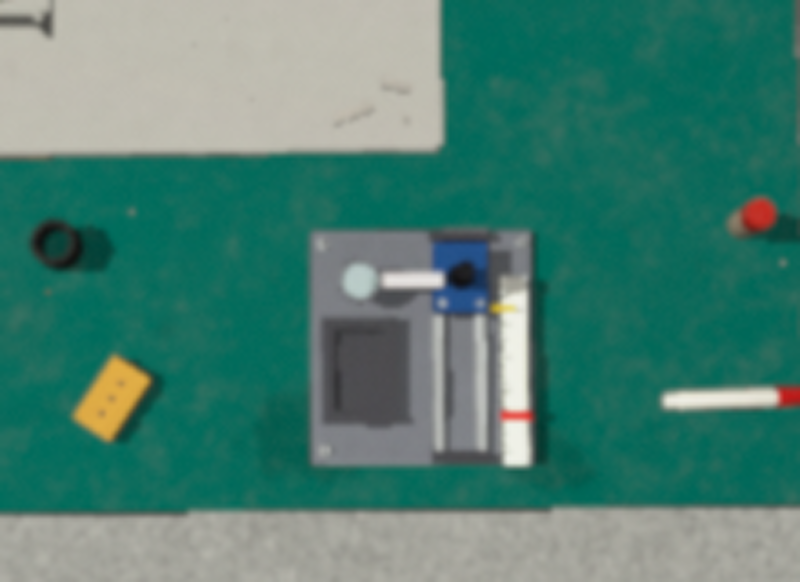

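View pics/scene0.png

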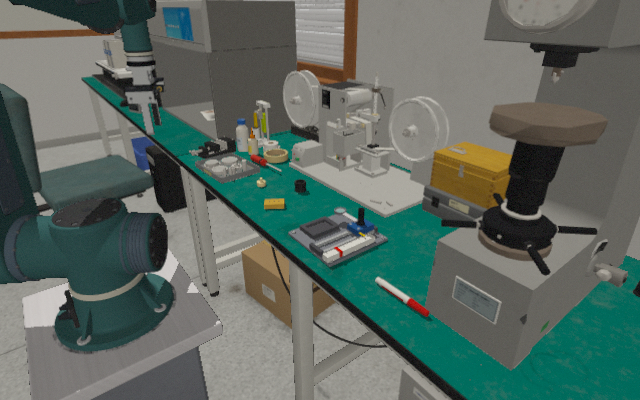

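The top view shows the coupon at about (261,230) (col,row), viewer plate centred at (347,215) with the carriage home, and the clip at about (372,234). The loupe is at (246,187), weight (208,215), pen (435,229) and tube (438,180). The scene view agrees. Next I fit poses.

```bash
cat >> h.py <<'E'
from scipy.optimize import minimize
def grad(s,col=None):
    im=np.asarray(s['pixels']).astype(np.float32)
    g=cv2.GaussianBlur(im,(0,0),1.0)
    gx=cv2.Sobel(g,cv2.CV_32F,1,0);gy=cv2.Sobel(g,cv2.CV_32F,0,1)
    return np.sqrt((gx**2+gy**2).sum(2))
def rect(x0,x1,y0,y1,z,n=40):
    t=np.linspace(0.05,.95,n)
    return np.concatenate([np.c_[x0+t*(x1-x0),0*t+y0,0*t+z] for y0 in (y0,y1)]+[np.c_[0*t+x0,y0+t*(y1-y0),0*t+z] for x0 in (x0,x1)])
def place(p,P):
    c,s=np.cos(p[2]),np.sin(p[2]); return np.c_[p[0]+c*P[:,0]-s*P[:,1],p[1]+s*P[:,0]+c*P[:,1],P[:,2]]
def fit(views,P,p0,r=.006,ra=.06):
    gs=[(s,np.minimum(grad(s),250)) for s in views]
    def cost(p):
        t=0
        for s,g in gs:
            q=proj(s,place(p,P)).astype(np.float32)
            t-=cv2.remap(g,q[:,0].copy(),q[:,1].copy(),cv2.INTER_LINEAR).mean()
        return t
    best=None
    for dx in (-r,0,r):
        for dy in (-r,0,r):
            for da in (-ra,0,ra):
                b=np.array(p0)+[dx,dy,da]
                o=minimize(cost,b,method='Nelder-Mead',options=dict(initial_simplex=[b,b+[.003,0,0],b+[0,.003,0],b+[0,0,.03]],xatol=1e-5,fatol=1e-3))
                if best is None or o.fun<best.fun: best=o
    return best.x,best.fun
VP=np.concatenate([rect(-.075,.115,-.105,.075,.008),rect(-.043,.043,.004,.066,.020)])
CP=lambda z:rect(-.03,.03,-.018,.018,z)
E
python3 - <<'E'
from h import *
t=snap('top');sc=snap('scene')
k=lambda u,v:(230+u/3.636,120+v/3.636)
cor=ray(t,[k(312,232),k(533,232),k(533,465),k(312,465)],.008);print(cor.round(4))
c=cor.mean(0);y0=np.arctan2(*(cor[0]-cor[3])[[1,0]]);p0=place([c[0],c[1],y0],np.array([[-.02,.015,0]]))[0];p0[2]=y0
print('init',p0)
for v in ([t],[sc],[t,sc]): 
    p,f=fit(v,VP,p0);print('viewer',p.round(4),f)
cc=ray(t,[k(115,355),k(152,380),k(110,440),k(73,410)],.016);print(cc.round(4));m=cc.mean(0)
for v in ([t],[sc],[t,sc]): 
    q,f=fit(v,CP(.016),[m[0],m[1],-.63]);print('coupon',q.round(4),f)
print('clip',ray(t,[k(518,415)],.026),'tip',ray(t,[k(497,309)],.028),'loupe',ray(t,[(246,187)],.03),ray(t,[(208,215)],.02))
E
```

```text
[[ 0.6061  0.0257  0.008 ]
 [ 0.6039 -0.1541  0.008 ]
 [ 0.4155 -0.1497  0.008 ]
 [ 0.4171  0.0273  0.008 ]]
init [ 0.4907886  -0.04752523 -0.00881012]
viewer [ 0.4926 -0.0462 -0.003 ] -188.97756958007812
viewer [ 0.4916 -0.0402 -0.0268] -167.76333618164062
viewer [ 0.4923 -0.046  -0.0086] -346.6462097167969
[[0.5068 0.1851 0.016 ]
 [0.4864 0.1552 0.016 ]
 [0.4386 0.1888 0.016 ]
 [0.4629 0.2187 0.016 ]]
coupon [ 0.4731  0.1896 -0.5963] -250.0
coupon [ 0.4714  0.1905 -0.6543] -228.8040771484375
coupon [ 0.4725  0.1898 -0.6548] -478.6365661621094
clip [[ 0.45524476 -0.13650325  0.026     ]] tip [[ 0.53947631 -0.12146277  0.028     ]] loupe [[0.59586266 0.22886313 0.03      ]] [[0.51592841 0.34185132 0.02      ]]
```

Request:
play_rows(
  rows=[
    [6,[4,-5,-1],[0,0,-0.05]],
    [6,[7,-9,-2],[0,0,-0.1]],
    [6,[10,-13,-3],[0,0,-0.16]],
    [6,[12.5,-16.5,-4],[0,0,-0.16]],
    [6,[15,-20,-5],[0,0,-0.16]],
    [6,[17.5,-23.5,-6],[0,0,-0.16]],
    [6,[20,-27,-7],[0,0,-0.16]],
    [6,[22.4,-30,-8],[0,0,-0.16]],
  ],
)

```text
time: 1.97
tool_pos: [0.4448, 0.2273, 0.1373]
ee_rot: [3.141, 0.001, 2.512]
wrist_force: [1.3, 0.7, 0.1]
width: 0.0601
```

Request:
play_rows(
  rows=[
    [6,[0,0,0],[0,0,0]],
    [6,[0,0,-2],[0,0,0]],
    [6,[0,0,-4],[0,0,0]],
    [6,[0,0,-4],[0,0,0]],
    [6,[0,0,-4],[0,0,0]],
  ],
)

```text
time: 2.38
tool_pos: [0.443, 0.2289, 0.0964]
ee_rot: [-3.139, -0.002, 2.512]
wrist_force: [-0.1, -0.5, 0.6]
width: 0.0601
```

Run:
```python
from h import *
o=get_obs();print({k:np.round(o[k],4) for k in('time','tool_pos','ee_rot','width','wrist_force','joint_positions')})
s=snap('scene');t=snap('top')
a=np.asarray(s['pixels'])[140:250,210:390,::-1];b=np.asarray(t['pixels'])[140:260,200:380,::-1]
cv2.imwrite('pics/a.png',np.vstack([cv2.resize(a,(480,293),interpolation=2),cv2.resize(b,(480,307)[:2],interpolation=2)]))
```

```text
{'time': np.float64(2.3833), 'tool_pos': array([0.443 , 0.2289, 0.0964]), 'ee_rot': array([-3.1394e+00, -1.7000e-03,  2.5119e+00]), 'width': np.float64(0.0601), 'wrist_force': array([-0.052 , -0.4909,  0.6194]), 'joint_positions': array([ 3.6310e-01,  2.3400e-02,  1.6564e+00,  2.0000e-04,  1.4646e+00,
       -5.7800e-01])}
```

View pics/a.png

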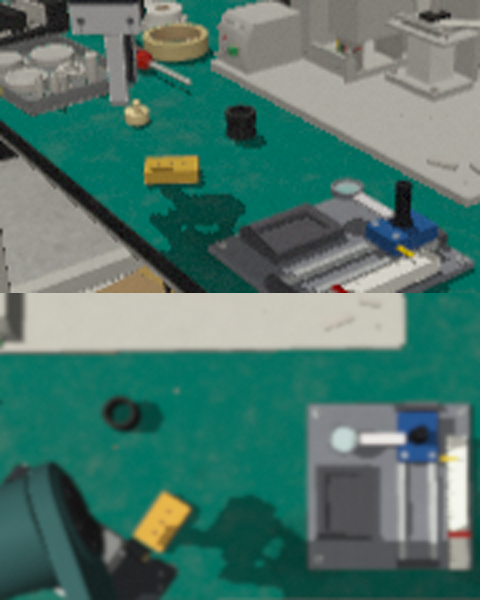

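The gripper is up-left of the coupon. The loupe and weight are clear of it, and the coupon hasn't moved. Next: over it and down.

Request:
play_rows(
  rows=[
    [6,[1.5,-2,0],[0,0,0]],
    [6,[2.95,-3.9,0],[0,0,0]],
    [6,[2.95,-3.9,-1],[0,0,0]],
    [6,[2.95,-3.9,-3],[0,0,0]],
    [6,[2.95,-3.9,-5],[0,0,0]],
    [6,[2.95,-3.9,-5.5],[0,0,0]],
    [6,[2.95,-3.9,-5.5],[0,0,0]],
    [6,[2.95,-3.9,-5.5],[0,0,0]],
  ],
)

```text
time: 3.15
tool_pos: [0.4737, 0.1907, 0.0431]
ee_rot: [3.141, 0.001, 2.512]
wrist_force: [-0.1, 0.4, 0.4]
width: 0.0601
```

Run:
```python
from h import *
o=get_obs();print({k:np.round(o[k],4) for k in('tool_pos','ee_rot','wrist_force')})
s=snap('scene');t=snap('top')
a=np.asarray(s['pixels'])[150:230,230:330,::-1];b=np.asarray(t['pixels'])[190:270,210:310,::-1]
cv2.imwrite('pics/b.png',np.hstack([cv2.resize(a,(400,320),interpolation=2),cv2.resize(b,(400,320),interpolation=2)]))
```

```text
{'tool_pos': array([0.4737, 0.1907, 0.0431]), 'ee_rot': array([3.1406e+00, 5.0000e-04, 2.5125e+00]), 'wrist_force': array([-0.0915,  0.3984,  0.4285])}
```

View pics/b.png

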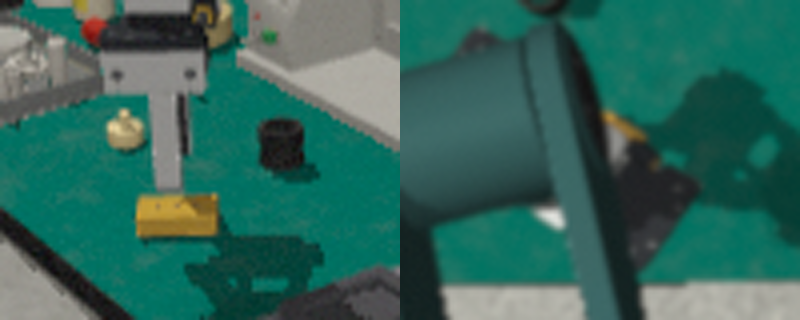

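The gripper is centred above the coupon in the scene view. Top view is mostly blocked by the arm. Descend and grip.

Request:
play_rows(
  rows=[
    [6,[-0.1,0,-2],[0,0,0]],
    [6,[-0.1,0,-3.3],[0,0,0]],
    [6,[-0.1,0,-3.4],[0,0,0]],
    [3,[-0.1,0,-3.4],[0,0,0]],
    [3,[-0.1,0,-3.4],[0,0,0]],
    [3,[-0.1,0,-3.4],[0,0,0]],
    [3,[-0.1,0,-3.4],[0,0,0]],
    [3,[-0.1,0,-3.4],[0,0,0]],
  ],
)

```text
time: 3.92
tool_pos: [0.4734, 0.1902, 0.0096]
ee_rot: [3.14, 0.001, 2.512]
wrist_force: [-0.5, -0.3, 2.3]
width: 0.0356
```

Request:
play_rows(
  rows=[
    [3,[0,0,0],[0,0,0]],
    [3,[0,0,0],[0,0,0]],
    [3,[0,0,1],[0,0,0]],
    [3,[0,0,3],[0,0,0]],
    [3,[0,0,6],[0,0,0]],
    [3,[0,0,6],[0,0,0]],
    [3,[0,0,6],[0,0,0]],
  ],
)

```text
time: 4.5
tool_pos: [0.4737, 0.1904, 0.0699]
ee_rot: [3.138, 0.002, 2.512]
wrist_force: [0.1, -0.3, -2.1]
width: 0.0356
```

Run:
```python
from h import *
t=snap('top');sc=snap('scene')
plate=rect(-.075,.115,-.105,.075,.008);nest=rect(-.043,.043,.004,.066,.020);po=rect(-.0315,.0315,.0155,.0545,.020)
bar=np.concatenate([rect(-.075,.115,-.098,-.078,.024)[:80]])
for n,P in dict(plate=plate,nest=nest,nestpo=np.r_[nest,po],platebar=np.r_[plate,bar],all=np.r_[plate,nest,bar]).items():
  for v,nm in ((t,'top'),(sc,'scene')):
    p,f=fit([v],P,[.492,-.045,-.01],r=.003,ra=.02);print(n,nm,p.round(4),place(p,np.array([[0,.035,0]]))[0,:2].round(4),round(f))
# overlay
p=[.4923,-.046,-.0086];o=[]
for s,(r0,c0) in((sc,(180,280)),(t,(170,300))):
  a=cv2.resize(np.asarray(s['pixels'])[r0:r0+100,c0:c0+100,::-1],(400,400),interpolation=2)
  for P in (plate,nest,po,bar):
    for u,w in (proj(s,place(p,P))-[c0-.5,r0-.5])*4: cv2.circle(a,(int(u),int(w)),0,(0,255,255),-1)
  o.append(a)
cv2.imwrite('pics/c.png',np.hstack(o))
```

```text
plate top [ 0.4935 -0.0455  0.0026] [ 0.4934 -0.0105] -214
plate scene [ 0.4881 -0.0375 -0.0155] [ 0.4886 -0.0025] -178
nest top [ 0.491  -0.0489 -0.0606] [ 0.4931 -0.014 ] -146
nest scene [ 0.4911 -0.0428 -0.0295] [ 0.4922 -0.0078] -116
nestpo top [ 0.4946 -0.0359  0.0371] [ 0.4933 -0.0009] -104
nestpo scene [ 0.5759 -0.0254 -0.7689] [ 6.002e-01 -2.000e-04] -181
platebar top [ 0.494  -0.046  -0.0084] [ 0.4943 -0.011 ] -220
platebar scene [ 0.4884 -0.039  -0.0232] [ 0.4892 -0.004 ] -168
all top [ 0.4926 -0.046  -0.0086] [ 0.4929 -0.011 ] -188
all scene [ 0.489  -0.041  -0.0157] [ 0.4896 -0.006 ] -144
```

View pics/c.png

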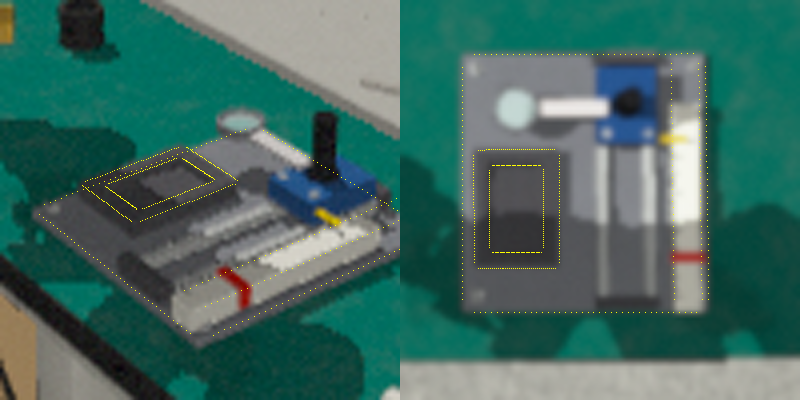

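Run:
```python
from h import *
sc=snap('scene')
im=cv2.imread('pics/scene0.png');r0,c0,k=203,286,7.6
a=cv2.resize(im[r0:r0+65,c0:c0+105],None,fx=k,fy=k,interpolation=cv2.INTER_CUBIC)
a=cv2.convertScaleAbs(a,alpha=1.4,beta=10)
p=[.4926,-.046,-.0086]
for P,c in ((rect(-.075,.115,-.105,.075,.008,25),(0,255,255)),(rect(-.075,.115,-.105,.075,.0,25),(255,0,255)),(rect(-.043,.043,.004,.066,.020,20),(0,255,0)),(rect(-.0315,.0315,.0155,.0545,.020,15),(255,255,0)),(np.array([[.073,-.045,.08],[.073,.035,.044]]),(0,0,255))):
    for u,w in (proj(sc,place(p,P))-[c0-.5,r0-.5])*k: cv2.circle(a,(int(u),int(w)),1,c,-1)
cv2.imwrite('pics/d.png',a)
```

```text
(no output)
```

View pics/d.png

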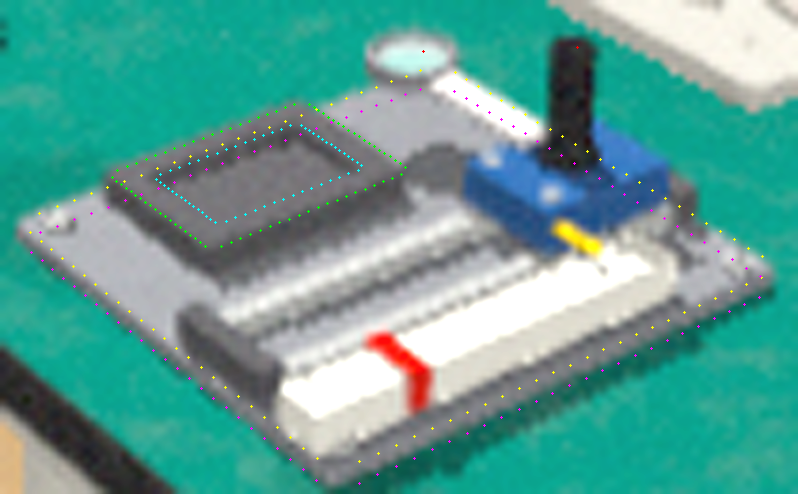

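The scene overlay of the top-view fit agrees at the nest to about 1 mm: rim corners at (110,178), (405,168), (207,247). The carriage is home. Carry the coupon over the pocket while rotating it.

Request:
play_rows(
  rows=[
    [3,[0.3,-2,0.5],[0,0,0.1]],
    [3,[0.6,-5,0.5],[0,0,0.2]],
    [3,[0.9,-8,0.5],[0,0,0.3]],
    [3,[1.2,-11,0.5],[0,0,0.4]],
    [3,[1.5,-14,0.5],[0,0,0.5]],
    [3,[1.7,-17,0.5],[0,0,0.58]],
    [3,[2,-19.5,0.5],[0,0,0.62]],
    [3,[2,-20.2,0],[0,0,0.62]],
  ],
)

```text
time: 5.32
tool_pos: [0.4924, -0.0153, 0.0673]
ee_rot: [-3.14, -0.001, 3.129]
wrist_force: [0.5, -0.1, -2.0]
width: 0.0353
```

Request:
play_rows(
  rows=[
    [3,[0,0,0],[0,0,0]],
    [3,[0,0,0],[0,0,0]],
    [3,[0,0,0],[0,0,0]],
  ],
)

```text
time: 5.57
tool_pos: [0.4917, -0.0108, 0.0673]
ee_rot: [3.14, -0.002, 3.132]
wrist_force: [0.1, -0.2, -2.4]
width: 0.0358
```

Request:
play_rows(
  rows=[
    [3,[0.1,-0.05,-1],[0,0,0]],
    [3,[0.1,-0.05,-2],[0,0,0]],
    [3,[0.1,-0.05,-3],[0,0,0]],
    [3,[0.1,-0.05,-3.3],[0,0,0]],
    [3,[0.1,-0.05,-3.3],[0,0,0]],
    [3,[0.1,-0.05,-3.3],[0,0,0]],
  ],
)

```text
time: 6.07
tool_pos: [0.4931, -0.0122, 0.0347]
ee_rot: [3.141, -0.001, 3.132]
wrist_force: [-0.3, 0.1, -1.2]
width: 0.0354
```

Run:
```python
from h import *
o=get_obs();T=o['tool_pos'];print(T,o['ee_rot'],o['wrist_force'])
sc=snap('scene');t=snap('top');out=[]
for s,(r0,c0,h,w) in((sc,(195,282,55,80)),(t,(180,310,55,80))):
    k=7;a=cv2.resize(np.asarray(s['pixels'])[r0:r0+h,c0:c0+w,::-1],None,fx=k,fy=k,interpolation=cv2.INTER_CUBIC)
    a=cv2.convertScaleAbs(a,alpha=1.5,beta=10)
    for p,P,c in (((.4926,-.046,-.0086),rect(-.043,.043,.004,.066,.020,20),(0,255,0)),((T[0],T[1],o['ee_rot'][2]),rect(-.03,.03,-.018,.018,T[2]-.0095,20),(255,0,255)),((T[0],T[1],o['ee_rot'][2]),rect(-.03,.03,-.018,.018,T[2]+.0065,20),(0,0,255))):
        for u,v in (proj(s,place(p,P))-[c0-.5,r0-.5])*k: cv2.circle(a,(int(u),int(v)),1,c,-1)
    out.append(a)
cv2.imwrite('pics/e.png',out[0])
```

```text
[ 0.49311046 -0.01222888  0.03466996] [ 3.14134747e+00 -1.11652956e-03  3.13208788e+00] [-0.26156659  0.12005894 -1.18997289]
```

View pics/e.png

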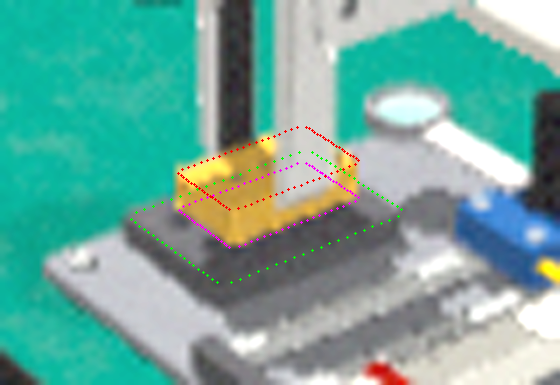

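Held coupon sits within half a pixel of the predicted place, and centred over the nest in the scene view. Lower it gently.

Request:
play_rows(
  rows=[
    [3,[0,0,-0.2],[0,0,0]],
    [3,[0,0,-0.4],[0,0,0]],
    [3,[0,0,-0.5],[0,0,0]],
    [3,[0,0,-0.6],[0,0,0]],
    [3,[0,0,-0.7],[0,0,0]],
    [3,[0,0,-0.7],[0,0,0]],
  ],
)

```text
time: 6.67
tool_pos: [0.4937, -0.0125, 0.0293]
ee_rot: [-3.142, 0.0, 3.132]
wrist_force: [-2.2, -0.0, 4.1]
width: 0.0357
```

Request:
play_rows(
  rows=[
    [3,[-0.05,0,0],[0,0,0]],
    [3,[-0.1,0,0],[0,0,0]],
    [3,[-0.15,0,0],[0,0,0]],
    [3,[-0.15,0,0],[0,0,0]],
  ],
)

```text
time: 7.0
tool_pos: [0.4935, -0.0126, 0.0293]
ee_rot: [-3.141, 0.004, 3.132]
wrist_force: [1.2, 0.1, 5.6]
width: 0.0355
```

Request:
play_rows(
  rows=[
    [3,[-0.1,0.1,0],[0,0,0]],
    [3,[-0.1,0.2,0],[0,0,0]],
    [3,[-0.1,0.2,0],[0,0,0]],
    [3,[-0.1,0.2,0],[0,0,0]],
  ],
)

```text
time: 7.33
tool_pos: [0.4911, -0.0104, 0.0276]
ee_rot: [3.141, 0.0, 3.132]
wrist_force: [3.2, -0.6, -0.4]
width: 0.0356
```

It dropped into the mouth. Now x pushes back (+3 N), so ease +x and lower.

Request:
play_rows(
  rows=[
    [3,[0.1,0,0],[0,0,0]],
    [3,[0.1,0,-0.1],[0,0,0]],
    [3,[0.1,0,-0.2],[0,0,0]],
    [3,[0.1,0,-0.3],[0,0,0]],
    [3,[0.1,0,-0.3],[0,0,0]],
    [3,[0.1,0,-0.3],[0,0,0]],
  ],
)

```text
time: 7.83
tool_pos: [0.4913, -0.0103, 0.0247]
ee_rot: [3.141, -0.002, 3.132]
wrist_force: [1.7, -0.8, -2.4]
width: 0.0356
```

Request:
play_rows(
  rows=[
    [3,[0.1,0,-0.1],[0,0,0]],
    [3,[0.1,0,-0.15],[0,0,0]],
    [3,[0.1,0,-0.2],[0,0,0]],
    [3,[0.1,0,-0.2],[0,0,0]],
  ],
)

```text
time: 8.17
tool_pos: [0.4926, -0.0104, 0.0236]
ee_rot: [3.141, -0.001, 3.132]
wrist_force: [-1.9, 0.2, 1.8]
width: 0.0355
```

Request:
play_rows(
  rows=[
    [3,[0,0,-0.05],[0,0,0]],
    [5.5,[0,0,0.05],[0,0,0]],
    [5.5,[0,0,0.05],[0,0,0]],
    [5.5,[0,0,0.05],[0,0,0]],
    [5.5,[0,0,0.05],[0,0,0]],
    [5.5,[0,0,0.05],[0,0,0]],
    [5.5,[0,0,0.05],[0,0,0]],
    [5.5,[0,0,0.05],[0,0,0]],
  ],
)

```text
time: 8.83
tool_pos: [0.493, -0.0105, 0.0237]
ee_rot: [3.142, -0.0, 3.132]
wrist_force: [0.1, -0.6, 0.3]
width: 0.0546
```

Request:
play_rows(
  rows=[
    [5.5,[0,0,0.5],[0,0,0]],
    [5.5,[0,0,2],[0,0,0]],
    [5.5,[0,0,5],[0,0,0]],
    [5.5,[0,0,9],[0,0,0]],
    [5.5,[-3,0,12],[0,0,0]],
    [5.5,[-7,0,13],[0,0,0]],
    [5.5,[-11,0,13],[0,0,0]],
    [5.5,[-15,0,13],[0,0,0]],
  ],
)

```text
time: 9.5
tool_pos: [0.3422, -0.0105, 0.1554]
ee_rot: [-3.141, 0.003, 3.132]
wrist_force: [-0.8, -0.4, -0.1]
width: 0.0548
```

Run:
```python
from h import *
o=get_obs();print(o['tool_pos'],o['ee_rot'],o['joint_positions'])
sc=snap('scene','s1.png');t=snap('top','t1.png');out=[]
for s,(r0,c0,h,w) in((sc,(195,282,70,100)),(t,(175,305,75,80))):
    k=560/h;a=cv2.resize(np.asarray(s['pixels'])[r0:r0+h,c0:c0+w,::-1],(400 if w==80 else 400,300),interpolation=cv2.INTER_CUBIC)
    out.append(a)
cv2.imwrite('pics/f.png',cv2.resize(np.hstack(out),(800,300)))
print('coupon top', fit([t],CP(.030),[.4926,-.0104,0],r=.003,ra=.03), 'scene',fit([sc],CP(.030),[.4926,-.0104,0],r=.003,ra=.03))
```

```text
[ 0.34224227 -0.01054135  0.15538203] [-3.14093107e+00  3.00386765e-03  3.13226770e+00] [-1.96761141e-01 -3.86832476e-01  1.88152278e+00 -9.04925107e-05
  1.64382781e+00 -1.75823826e+00]
coupon top (array([ 0.49297281, -0.01054891,  0.0099116 ]), np.float64(-250.0)) scene (array([ 0.4920229 , -0.01002255, -0.01525816]), np.float64(-229.12173461914062))
```

View pics/f.png

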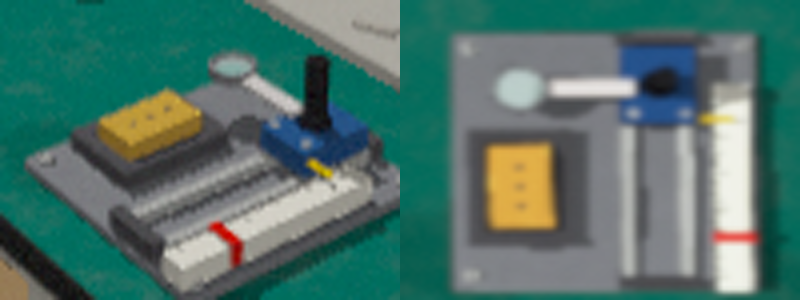

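The coupon looks flat and square in the nest in both views, and the fit gives (0.493,-0.0105), matching the release pose. The carriage is still home. Now I measure the clip against the pointer, and the post.

```bash
cat >> h.py <<'E'
def marks(s,box):
    im=np.asarray(s['pixels']);h=cv2.cvtColor(im,cv2.COLOR_RGB2HSV);r0,r1,c0,c1=box
    S=h[...,1].astype(float)*h[...,2]/255;H=h[...,0];o=[]
    for m in (((H<8)|(H>172)),(H>20)&(H<35)):
        w=np.where(m,np.clip(S-110,0,None),0);M=np.zeros_like(w);M[r0:r1,c0:c1]=w[r0:r1,c0:c1]
        v,u=np.nonzero(M);ww=M[v,u];o.append((np.average(u,weights=ww),np.average(v,weights=ww),len(u),u.min(),u.max(),v.min(),v.max()))
    return o
E
python3 - <<'E'
from h import *
t=snap('top');r,y=marks(t,(180,250,355,380));print(r,y)
a=ray(t,[r[:2]],.026)[0];b=ray(t,[y[:2]],.028)[0];print('clip',a,'tip',b,'pull along x',b[0]-a[0])
sc=snap('scene');r,y=marks(sc,(215,265,325,372));print(r,y)
a=ray(sc,[r[:2]],.024)[0];b=ray(sc,[y[:2]],.028)[0];print('clip',a,'tip',b,b[0]-a[0])
print('post top proj',ray(sc,[(286+573/7.6-.5,203+42/7.6-.5)],.08))
m=silhouettes('top','index_clip');print([(x['confidence'],x['point']) for x in m])
E
```

```text
(np.float64(371.56632825719123), np.float64(233.88751269035535), 15, np.int64(368), np.int64(375), np.int64(233), np.int64(234)) (np.float64(366.43122676579924), np.float64(204.0), 2, np.int64(366), np.int64(367), np.int64(204), np.int64(204))
clip [ 0.45598407 -0.13394182  0.026     ] tip [ 0.54234229 -0.12077885  0.028     ] pull along x 0.08635821971169211
(np.float64(338.1702647556018), np.float64(249.43390484046856), 23, np.int64(335), np.int64(341), np.int64(247), np.int64(255)) (np.float64(344.6540953475438), np.float64(227.4812166885827), 36, np.int64(325), np.int64(364), np.int64(217), np.int64(235))
clip [ 0.45641491 -0.13251838  0.024     ] tip [ 0.52906809 -0.07027518  0.028     ] 0.07265317624199774
post top proj [[ 0.56662537 -0.08769852  0.08      ]]
[]
```

Request:
play_rows(
  rows=[
    [5,[4,-2,0],[0,0,0]],
    [5,[8,-4,0],[0,0,0]],
    [5,[12,-5,0],[0,0,0]],
    [5,[15,-6.5,0],[0,0,0]],
    [5,[18,-7.5,0],[0,0,0]],
    [5,[21,-8,0],[0,0,0]],
    [5,[22.3,-8,-1],[0,0,0]],
    [5,[22.3,-8,-2],[0,0,0]],
  ],
)

```text
time: 10.42
tool_pos: [0.57, -0.0912, 0.1317]
ee_rot: [3.141, 0.0, 3.132]
wrist_force: [-0.1, -1.1, 0.7]
width: 0.0497
```

Request:
play_rows(
  rows=[
    [5,[0,0,0],[0,0,0]],
    [5,[0,0,0],[0,0,0]],
  ],
)

```text
time: 10.58
tool_pos: [0.5652, -0.0901, 0.1317]
ee_rot: [3.14, -0.004, 3.132]
wrist_force: [-0.0, 0.6, 0.3]
width: 0.0498
```

Request:
play_rows(
  rows=[
    [5,[0,0,-3],[0,0,0]],
    [5,[0,0,-5],[0,0,0]],
    [5,[0,0,-7],[0,0,0]],
    [5,[0,0,-8.1],[0,0,0]],
    [5,[0,0,-8.1],[0,0,0]],
    [5,[0,0,-8.1],[0,0,0]],
  ],
)

```text
time: 11.08
tool_pos: [0.5657, -0.0904, 0.0532]
ee_rot: [3.142, -0.0, 3.132]
wrist_force: [0.6, 0.3, -0.1]
width: 0.05
```

Request:
play_rows(
  rows=[
    [1,[0,0,0],[0,0,0]],
    [1,[0,0,0],[0,0,0]],
    [1,[0,0,0],[0,0,0]],
    [1,[0,0,0],[0,0,0]],
    [1,[0,0,0],[0,0,0]],
    [1,[0,0,0],[0,0,0]],
    [1,[0,0,0],[0,0,0]],
    [1,[0,0,0],[0,0,0]],
  ],
)

```text
time: 11.75
tool_pos: [0.5662, -0.091, 0.0532]
ee_rot: [-3.141, 0.001, 3.132]
wrist_force: [-0.3, -1.7, 1.2]
width: 0.0146
```

Request:
play_rows(
  rows=[
    [0.5,[-0.5,0,0],[0,0,0]],
    [0.5,[-1,0,0],[0,0,0]],
    [0.5,[-1.5,0,0],[0,0,0]],
    [0.5,[-2,0,0],[0,0,0]],
    [0.5,[-2.5,0,0],[0,0,0]],
    [0.5,[-3,0,0],[0,0,0]],
    [0.5,[-3,0,0],[0,0,0]],
    [0.5,[-3,0,0],[0,0,0]],
  ],
)

```text
time: 12.42
tool_pos: [0.5379, -0.0908, 0.0532]
ee_rot: [-3.141, 0.006, 3.132]
wrist_force: [6.4, -0.8, -1.9]
width: 0.0144
```

Request:
play_rows(
  rows=[
    [0.5,[-0.8,0,0],[0,0,0]],
    [0.5,[-1.6,0,0],[0,0,0]],
    [0.5,[-2.4,0,0],[0,0,0]],
    [0.5,[-3.2,0,0],[0,0,0]],
    [0.5,[-4,0.03,0],[0,0,0]],
    [0.5,[-4.8,0.05,0],[0,0,0]],
    [0.5,[-5.3,0.05,0],[0,0,0]],
    [0.5,[-5.3,0.05,0],[0,0,0]],
  ],
)

```text
time: 13.08
tool_pos: [0.486, -0.0904, 0.0533]
ee_rot: [-3.141, 0.009, 3.131]
wrist_force: [10.7, -0.7, -6.8]
width: 0.0147
```

Run:
```python
from h import *
o=get_obs();print(o['tool_pos'],o['wrist_force'],o['width'])
sc=snap('scene','s2.png');t=snap('top','t2.png')
a=cv2.resize(np.asarray(sc['pixels'])[205:270,286:386,::-1],(800,520),interpolation=cv2.INTER_CUBIC)
cv2.imwrite('pics/g.png',a)
```

```text
[ 0.48604504 -0.09042991  0.05326298] [10.66878714 -0.67411433 -6.81462297] 0.014652029021207937
```

View pics/g.png

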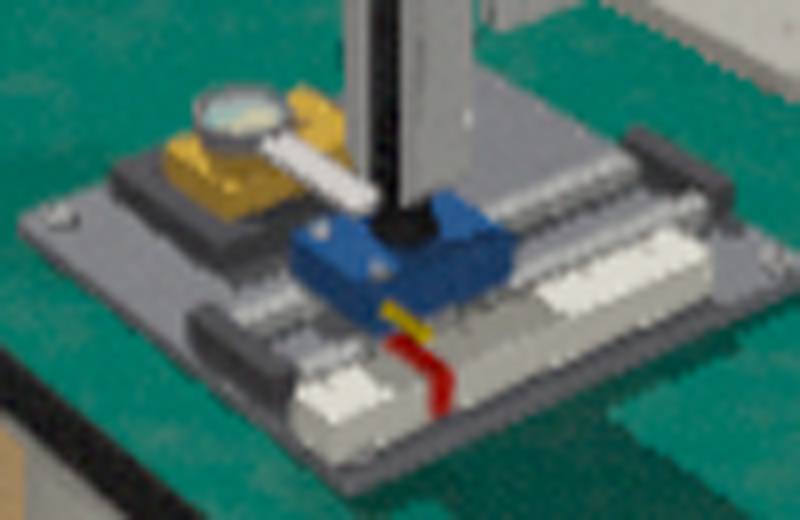

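The pointer, end at (428,335), is near the clip, whose top runs (390,340)-(435,370), but not yet over it. The lens is over the seated coupon and clear of it. Compute the remainder.

Run:
```python
from h import *
sc=snap('scene');t=snap('top')
k=lambda u,v:(286+u/8-.5,205+v/8-.5)
a=ray(sc,[k(390,310),k(428,335)],.028);b=ray(sc,[k(390,340),k(437,368)],.0245);print('pointer',a,'clip',b)
# model projection: viewer pose, draw predicted tip and clip
c0,r0=325,230
im=np.asarray(sc['pixels'])[r0:r0+30,c0:c0+28,::-1];A=cv2.resize(im,None,fx=20,fy=20,interpolation=cv2.INTER_CUBIC)
im2=np.asarray(t['pixels'])[190:250,345:385,::-1];B=cv2.resize(im2,(400,600),interpolation=cv2.INTER_CUBIC)
cv2.imwrite('pics/h.png',cv2.resize(np.hstack([A[:600],B]),(768,480)))
```

```text
pointer [[ 0.46175558 -0.11106764  0.028     ]
 [ 0.46230921 -0.12834274  0.028     ]] clip [[ 0.45499799 -0.11951433  0.0245    ]
 [ 0.4567938  -0.13927643  0.0245    ]]
```

View pics/h.png

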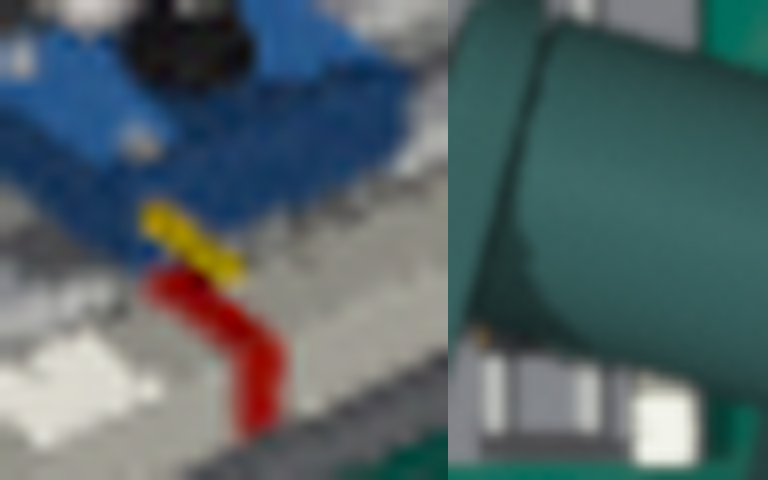

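Scene rays put the pointer at x 0.462 and the clip at 0.456, so about 5 mm is left. Top view is blocked by the arm. That matches the 84–86 mm predicted at the start; 80 mm has been pulled so far.

Request:
play_rows(
  rows=[
    [0.5,[-0.2,0,0],[0,0,0]],
    [0.5,[-0.4,0,0],[0,0,0]],
    [0.5,[-0.5,0,0],[0,0,0]],
    [0.5,[-0.5,0,0],[0,0,0]],
    [0.5,[-0.5,0,0],[0,0,0]],
    [0.5,[-0.5,0,0],[0,0,0]],
  ],
)

```text
time: 13.78
tool_pos: [0.482, -0.0904, 0.0532]
ee_rot: [-3.141, 0.01, 3.132]
wrist_force: [10.6, -1.5, -5.9]
width: 0.0151
```

Run:
```python
from h import *
o=get_obs();print(o['tool_pos'],o['wrist_force'],o['width'])
sc=snap('scene','s3.png');c0,r0=312,225;k=13
A=cv2.resize(np.asarray(sc['pixels'])[r0:r0+42,c0:c0+50,::-1],None,fx=k,fy=k,interpolation=cv2.INTER_CUBIC)
cv2.imwrite('pics/i.png',A)
```

```text
[ 0.4819553  -0.09038973  0.05324102] [10.64546971 -1.53331537 -5.93585442] 0.015083281240361962
```

View pics/i.png

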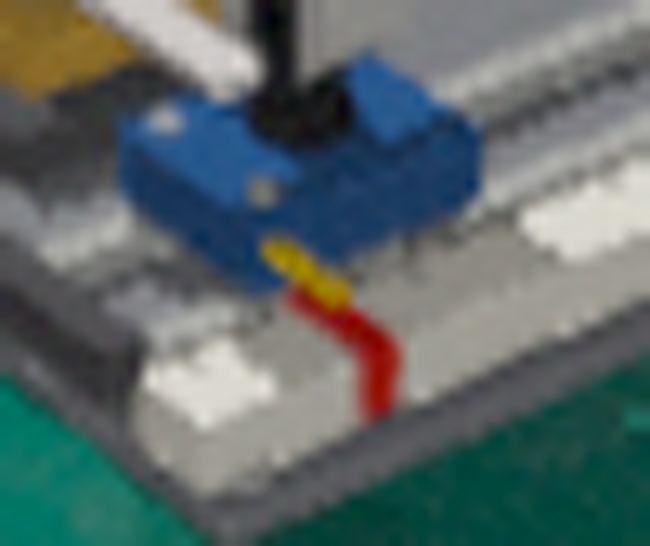

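The pointer, (280,255)-(340,292), now lies over the upper end of the clip, whose top runs on to (388,352).

Run:
```python
from h import *
sc=snap('scene')
k=lambda u,v:(312+u/13-.5,225+v/13-.5)
print('pointer',ray(sc,[k(283,256),k(338,292)],.028).round(4).tolist())
for z in(.0245,.026): print('clip',z,ray(sc,[k(305,306),k(365,340),k(388,352)],z).round(4).tolist())
# colour centroids, before pull vs now, top camera at start for clip
r,y=marks(sc,(240,260,328,345));print(r[:3],y[:3]);print(ray(sc,[y[:2]],.028))
# predicted overlay centres if pull=.085 exactly
print(proj(sc,[[.456,-.121,.028],[.456,-.134,.0245]]))
```

```text
pointer [[0.4573, -0.1128, 0.028], [0.4579, -0.1281, 0.028]]
clip 0.0245 [[0.4536, -0.124, 0.0245], [0.4554, -0.139, 0.0245], [0.4562, -0.1444, 0.0245]]
clip 0.026 [[0.4522, -0.1257, 0.026], [0.454, -0.1407, 0.026], [0.4548, -0.1461, 0.026]]
(np.float64(339.9637290167866), np.float64(251.79355515587528), 16) (np.float64(335.3445486154941), np.float64(245.7136316169974), 9)
[[ 0.45718195 -0.12089105  0.028     ]]
[[334.98726256 245.90309068]
 [338.43666122 249.60157208]]
```

Request:
play_rows(
  rows=[
    [0.5,[-0.12,0,0],[0,0,0]],
    [0.5,[-0.12,0,0],[0,0,0]],
    [0.5,[-0.12,0,0],[0,0,0]],
    [0.5,[-0.12,0,0],[0,0,0]],
    [0.5,[-0.12,0,0],[0,0,0]],
    [0.5,[-0.12,0,0],[0,0,0]],
    [0.5,[-0.12,0,0],[0,0,0]],
    [0.5,[-0.12,0,0],[0,0,0]],
  ],
)

```text
time: 14.55
tool_pos: [0.4809, -0.0904, 0.0533]
ee_rot: [-3.141, 0.01, 3.132]
wrist_force: [10.7, -1.4, -6.6]
width: 0.0148
```

Run:
```python
from h import *
o=get_obs();print(o['time'],o['tool_pos'],o['wrist_force'],o['width'],abs(o['qvel']).max())
sc=snap('scene');r,y=marks(sc,(240,260,328,345));print(ray(sc,[y[:2]],.028))
print('coupon',fit([sc],CP(.030),[.4926,-.0104,0],r=.003,ra=.03))
s1=cv2.imread('pics/s1.png')[...,::-1];s=dict(sc);s['pixels']=s1;print('coupon before',fit([s],CP(.030),[.4926,-.0104,0],r=.003,ra=.03)); 
r,y=marks(s,(235,260,328,345));print('red clean',r)
for x in(.456,.454):print([proj(sc,[[x+.0005,-.124,.0245],[x,-.134,.0245],[x,-.1455,.0245]]).round(1).tolist()])
```

```text
14.55 [ 0.48086823 -0.09036378  0.05327409] [10.68804219 -1.43230718 -6.63137229] 0.014804796281356704 0.0015831311397344022
[[ 0.45589683 -0.12152491  0.028     ]]
coupon (array([ 0.50019637, -0.0008973 , -0.70663446]), np.float64(-241.7569580078125))
coupon before (array([ 0.4920229 , -0.01002255, -0.01525816]), np.float64(-229.12173461914062))Traceback (most recent call last):
  File "<stdin>", line 6, in <module>
  File "h.py", line 50, in marks
    v,u=np.nonzero(M);ww=M[v,u];o.append((np.average(u,weights=ww),np.average(v,weights=ww),len(u),u.min(),u.max(),v.min(),v.max()))
                                          ~~~~~~~~~~^^^^^^^^^^^^^^
    raise ZeroDivisionError(
        "Weights sum to zero, can't be normalized")
ZeroDivisionError: Weights sum to zero, can't be normalized
```

```bash
python3 -c "
from bench import *
print(close_job())"
```

```text
the job is handed in; nothing more can be done
None
```

I seated and released the coupon with the carriage at home. Then I gripped the post and pulled it about 85 mm. The job is handed in with the gripper still holding the post; no verdict is reported.

**Coupon:** it touched bottom at the expected height. After release both cameras showed it flat and square, and the two image fits agreed with the release pose to about 1 mm. The first lowering caught on the pocket's rim; a shift of about 2 mm in y and 1 mm back in x let it drop in.

**Pointer:** the last scene-camera measure put it at x 0.456. The clip measured 0.4545–0.4565 depending on the reading, so the offset should be 0–1.5 mm against the 4 mm limit. The 85 mm is at the top of the 45–85 mm pull range you gave.

**Hold:** the arm was at rest with a spring force of about 10.7 N on the wrist. That is slightly under the 11.6 N expected. The carriage followed the gripper, and I saw no slip.

**Checks that failed or were not made:**
- The last image fit of the coupon was unusable because the lens covers it. It had looked undisturbed in the pictures taken during the pull.
- The arm blocked the top view of the pointer at the end, so that check rests on the scene camera alone.
- I did not measure the loupe, weight, pen and tube again at the end. The gripper never came near them.

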